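Knock down the sprung stop and slide the drill vice home

ROBOT

A 6-joint arm with a two-finger parallel gripper is mounted at the origin on the work surface. World frame = base frame: x ahead of the robot, y to its left, z up, the work surface at z = 0. Lengths are in m, angles in degrees, forces in N, time in s.
With the tool pointing down it reaches from about 0.35 to 0.975 m from the base axis. Payload 4.9 kg.
Tool frame: the origin (TCP) lies midway between the tips of the shut fingers; the grasp point (between the pads) lies 19 mm behind it; z points along the fingers, y is the line along which they close (so a half turn about z gives the same grasp; the last joint's range is limited). The gripper opens to 85 mm and grips with 20 to 120 N. Pads are 22 mm wide; open, the fingers measure 114 mm over their backs; the gripper's body (76 mm by 85 mm) begins 54 mm behind the grasp point. The pads swing forward as they close: fully open they stand 13 mm farther back than shut.
Start: joints at [-75.459, 3.019, 92.412, -0, 84.569, -6.818], TCP at [0.228, -0.582, 0.231] pointing down, gripper open.
Joint ranges: [-172.51, 172.51], [-57.92, 126.97], [3.15, 148.05], [-58.71, 238.71], [5.1, 150.11], [-179.66, 179.66]. Speed limits (degrees/s): [147.25, 147.25, 180, 180, 180, 180].

INTERFACE

Orientations are given as a 3x3 rotation matrix whose columns are the frame's x, y, z axes.
In Python, from workcell import * gives the robot as it stands. The module is installed in compiled form; this text tells all that it offers.
- The arm moves only by the shell command python3 -m handwheel 'ROWS' [FORCE]. ROWS is JSON, a list of rows, each a list of 5 numbers: the opening, from 0 (shut) to 1 (fully open), then the shift along the tool's x, y, z normalised to -1 to 1, where 1 is 0.15 m, then the turn about the tool's z normalised to -1 to 1, where 1 is 45 degrees. A call has 1 to 12 rows; each row is the pose to reach, as a shift and turn from the pose commanded when the call began, along the tool's axes at that moment; what a row does not reach only later rows make up. A row lasts 1/8 s, in which the tool goes at most 62.5 mm and 10.7 degrees, less where a joint would pass 70% of its speed; a pose out of reach is approached as far as the arm can. A call with a number of a shift or a turn outside -1 to 1 is refused whole. A call with a gripper value outside its range is refused whole. The fingers move at their own pace and stop on an object; FORCE is the grip in N (left out, the last holds). Time passes only in rows, so rows that repeat a pose let the fingers close. It gives the time, the measured TCP pose, the force, the opening and the grip force at its end, in the units of the state.
- sense(): the state, without advancing time (a new reading comes with each control period).
- read_camera(name): name is "side" or "top" or "wrist"; returns the picture (400x640x3 uint8, red, green, blue); there is no depth.
- camera_params(name): a dict with "mtx" (3x3 intrinsics, pixels), "R" (3x3) and "t" (3): a world point X has camera coordinates R X + t; the wrist camera has in their place "hand_eye" (4x4, takes a point from camera to tool coordinates, whose origin is the TCP and whose axes are the flange's). Camera axes: x right, y down, z forward; pixel columns grow to the right and rows downward; lengths in m; the calibration is good to about 2 mm. A picture is of the moment at which its call begins: read the wrist's pose just before it. camera_params takes no time and is no camera call.
- close_job(): hands the job in; it is judged then, once.
The state is a dict: "clock": time; "joint_positions": joint angles; "qd": joint speeds; "effort": joint torques, N m; "ee_pos": TCP position; "tool_rot": TCP orientation; "force": force on the tool from outside, world axes, zero at the start; "moment": the same for the moment, N m; "finger_gap": opening from 0.0 (shut) to 1.0 (fully open); "gripper_force": force on a finger pad.
Only numpy, scipy, OpenCV 4.12 (cv2) and the standard library are available. Lean on these libraries where they do the work, as an engineer would, in place of code of your own. Each camera call takes 0.05 s, during which the arm holds its last target. There are 200 camera calls.

TASK

The drill vice has to go to the other end of its slide, but the red-banded sprung stop pin stands in the way. Pick up the mallet and strike the pin down until it is flush with the slide's base, finishing with light taps so that the mallet never bangs hard on the base itself, and put the mallet back on its rubber mat. Then slide the vice along between the guides, without lifting it, over the sunken pin until it butts against the steel end stop on the yellow-marked place; use only the mallet on the pin, and leave the other things on the bench alone.

Things in the scene. Friction and masses are not known exactly. Their poses are not given: they have to be found in the camera images.
- slide: fixed slide, plywood base 160 (x) x 420 (y) x 20 mm high; origin at the centre of its underside, z up. Two aluminium guides along y, 10 mm high above the base, inner faces at x = -38 and +38 mm. Steel end stop (12 mm high above the base) at the -y end, its face at y = -180 mm; a yellow U marks the vice's place before it. The vice starts on the +y half, the pin is between
- pin_hole (a point): point on the top of the slide's base (20 mm above the bench) at the axis of the stop pin, at x = 0, y = 0 of the slide; axes as the slide
- pin_top (a point): centre of the flat top (15 mm across) of the stop pin, a steel pin 20 mm in diameter with a red band and red top; it moves with the pin. Flush when it is level with pin_hole
- stop_pin (a joint): how far the pin is pushed down, m: at 0 its top stands 26 mm above the base, at its bottom stop 0.0265 it is 0.5 mm below the base's top. A spring and stiff friction resist with about 11 to 13 N all the way, and it stays where it is left. It starts partly down, 0 to 6 mm
- seat (a point): where the vice's origin lies when the vice butts against the end stop: on the base's top, 122 mm to -y of the pin; axes as the slide. (The vice's origin is at y = -122 mm of the slide)
- vice: blue drill vice, about 0.75 kg, y along the slide, origin at the centre of its underside. Base 70 (x) x 116 (y) x 14 mm. Fixed jaw: block 62 x 22 (y) mm centred at y = -30, from z = 14 to 50 mm. Moving jaw: block 60 x 20 (y) mm centred at y = +31, z = 14 to 48 mm (39 mm gap between jaws); screw and cross bar behind it to y = +75 mm at z = 30 mm
- vice_jaw (a point): top centre of the vice's fixed jaw, 50 mm above the vice's underside; the jaw is 22 mm thick along y and can be pinched along y
- mat: black rubber mat fixed on the bench, 240 (x) x 320 (y) x 4 mm, origin at the centre of its underside. A dark wooden bar lies fixed across it as a rest for the mallet's handle: 30 (x) x 260 mm (y), centred at x = -60 mm, its top 28 mm above the bench
- mallet: soft-faced mallet, about 0.45 kg, standing on the lower face of its head on the mat, its level handle laid on the bar. Origin at the centre of the lower face, z up through the head. Head: upright cylinder, 48 mm across, 70 mm tall, orange ends. Handle: bar 24 wide (y), 32 mm tall (z) along -x, axis 40 mm above the lower face, from x = -21 to -206 mm
- mallet_grip (a point): place to grip the handle behind the head: on the handle's axis, 54 mm to -x of the head's axis, 40 mm above the lower face; handle 24 mm wide along y. A hard push on the head can turn the handle between the pads; stood back on its rest and gripped again, the mallet is level
- parts_bin: bystander: open blue parts bin with nuts, 85 (x) x 100 (y) x 50 mm high, origin at the centre of its underside
- battery: bystander: black and green power-tool battery, 75 (x) x 110 (y) x 60 mm high, origin at the centre of its underside
- grease: bystander: yellow-labelled round can, 66 mm in diameter, 65 mm high, origin at the centre of its underside
Things that resemble listed ones, but are neither listed nor needed, are in the scene too. What is shaped like the vice but brown or white is not meant.

How it is judged (in metres and radians):
On the way, in this order (a step that is already met when the one before it is completed fails the run):
1. the pin is flush (not more than 1.2 mm proud of the base) while the mallet is still at it (value of joint stop_pin above 0.0248 m and distance between mallet and pin_hole below 0.1 m), for 0.05 s.
2. the mallet is back on the mat (contact force between mallet and mat above 1 N and contact force between mallet and the fingers below 0.1 N), for 0.2 s.
3. the vice butts against the end stop (distance between vice and seat below 0.006 m), for 0.2 s.
At the end, for the whole second after the job is handed in: The pin is flush with the base (not more than 1.2 mm proud), the vice lies flat on the slide within 4 mm of the end stop, the mallet lies released and still on the rubber mat (or the bar on it), and the bystanders are within 30 mm of where they were (value of joint stop_pin above 0.0248 m and y of vice in the frame of seat below 0.004 m and distance between vice and seat below 0.006 m and linear speed of each of vice, mallet below 0.01 m/s and angle between vice's own z axis and vertical below 0.05 rad and contact force between mallet and mat above 1 N and horizontal distance between mallet and mat below 0.17 m); the robot touches nothing.
It fails at once if the pin is pushed with the gripper instead of the mallet (contact force between any of the fingers, the arm and stop_pin above 2 N).
It fails at once if the base of the slide is hammered hard (over 150 N) (contact force between mallet and slide above 150 N).
It fails at once if the vice is lifted more than 8 mm off the slide, or tipped (z of vice in the frame of seat above 0.008 m or angle between vice's own z axis and vertical above 0.2 rad).
It fails at once if a bystander is moved by more than 30 mm (distance of any of parts_bin, battery, grease from where it was at the start of the episode above 0.03 m).
It also fails if it takes over 72 s, if anything falls off the work surface, if the arm or the gripper's body presses on something with over 40 N, if the wrist force passes 120 N, or if a joint passes its speed limit or range.

## Working session

There is one attempt and no reset: what is moved stays moved. The work goes in short steps, Python scripts to look and compute and a shell command to move; the robot and the scene stay as the last step left them, time stands still between calls to the robot, and variables do not carry over. Pictures are saved under pics/ and viewed, at most 10 in all, crops included, and the job is handed in when it is done.

```bash
mkdir -p pics; python3 - <<'E'
from workcell import *
import cv2,numpy as np
s=sense();print(s['clock'],s['ee_pos'],s['tool_rot'],s['finger_gap'])
for n in('top','side'):
    cv2.imwrite(f'pics/{n}0.png',read_camera(n)[:,:,::-1]);p=camera_params(n);print(n,p)
print(camera_params('wrist'))
E
```

```text
0.0 [ 0.22746516 -0.58147865  0.23007265] [[ 9.31312245e-01  3.64221444e-01 -4.92216077e-04]
 [ 3.64221691e-01 -9.31310251e-01  1.94315658e-03]
 [ 2.49333416e-04 -1.98896129e-03 -9.99997991e-01]] 1.00156965183763
top {'mtx': array([[379.17356704,   0.        , 322.11305848],
       [  0.        , 379.17356704, 199.6671488 ],
       [  0.        ,   0.        ,   1.        ]]), 'R': array([[-0.0100447 , -0.99955481,  0.02809436],
       [-0.99848205,  0.00850441, -0.05441758],
       [ 0.05415443, -0.02859832, -0.99812296]]), 't': array([-0.11610507,  0.51249866,  1.08798474])}
side {'mtx': array([[480.41702685,   0.        , 319.67461002],
       [  0.        , 480.41702685, 187.62823836],
       [  0.        ,   0.        ,   1.        ]]), 'R': array([[ 0.94487012, -0.32714814, -0.01394836],
       [-0.21595121, -0.59055846, -0.777564  ],
       [ 0.2461413 ,  0.73770916, -0.62864908]]), 't': array([-0.53703455,  0.11497591,  1.4850708 ])}
{'mtx': array([[313.27024204,   0.        , 322.31127354],
       [  0.        , 313.27024204, 206.61022182],
       [  0.        ,   0.        ,   1.        ]]), 'hand_eye': array([[ 2.75378781e-04, -9.60135798e-01, -2.79533852e-01,
         7.10802040e-02],
       [ 9.99999907e-01,  1.71858978e-04,  3.94838757e-04,
         3.95762833e-04],
       [-3.31058423e-04, -2.79533934e-01,  9.60135756e-01,
        -1.43681398e-01],
       [ 0.00000000e+00,  0.00000000e+00,  0.00000000e+00,
         1.00000000e+00]])}
```

View pics/top0.png

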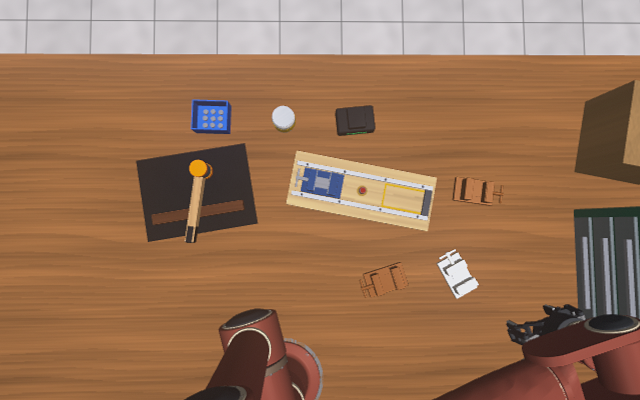

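View pics/side0.png

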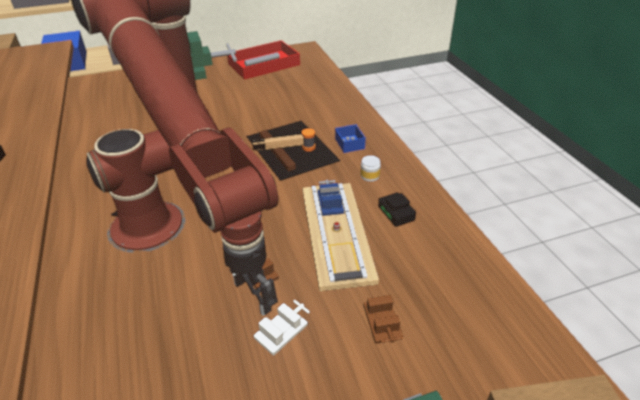

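The vice-shaped things in the top view are blue at (322,182), brown at (477,190) and (385,280), and white at (457,274). The blue one in the slide, on its +y half, fits the description. I'll confirm it in one enlarged crop.

```bash
cat > h.py <<'E'
from workcell import *
import cv2,numpy as np
def top2w(uv,z,n='top'):
    p=camera_params(n);K,R,t=p['mtx'],np.array(p['R']),np.array(p['t'])
    return ray(K,R,t,uv,z)
def ray(K,R,t,uv,z):
    d=R.T@np.linalg.solve(K,[uv[0],uv[1],1]);c=-R.T@t
    return c+d*(z-c[2])/d[2]
def wristcam(s):
    p=camera_params('wrist');H=p['hand_eye'];Rt=np.array(s['tool_rot'])
    Rw=Rt@H[:3,:3];c=np.array(s['ee_pos'])+Rt@H[:3,3]
    return p['mtx'],Rw.T,-Rw.T@c
def proj(cam,X):
    K,R,t=cam;q=K@(R@np.array(X)+t);return q[:2]/q[2]
E
python3 - <<'E'
from h import *
im=cv2.imread('pics/top0.png')
cv2.imwrite('pics/crop0.png',cv2.resize(im[135:250,130:450],None,fx=2.5,fy=2.5,interpolation=cv2.INTER_CUBIC))
E
```

```text
(no output)
```

View pics/crop0.png

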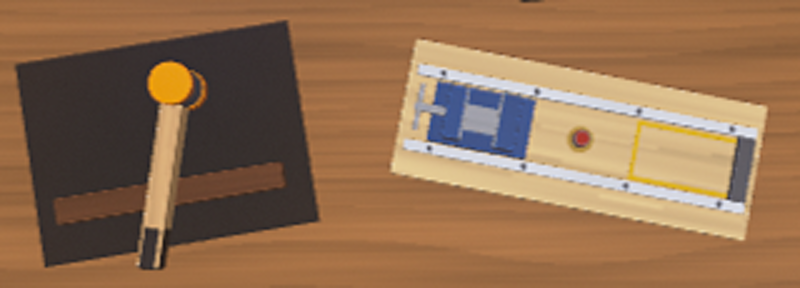

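The crop confirms the blue vice at the left (+y) end, the red pin at crop (581,139), the yellow U at the right, and the mallet head top at crop (171,84) with its handle towards the robot.

```bash
python3 - <<'E'
from h import *
w=lambda u,v,z:top2w((130+(u+.5)/2.5-.5,135+(v+.5)/2.5-.5),z)
np.set_printoptions(precision=4,suppress=True)
S=np.array([w(*p,.02) for p in[(416,39),(767,104),(744,241),(391,174)]])
M=np.array([w(*p,.004) for p in[(16,65),(288,20),(319,220),(46,267)]])
for n,P in(('slide',S),('mat',M)):
    c=P.mean(0);y=(P[0]+P[3]-P[1]-P[2])/2;x=(P[0]+P[1]-P[2]-P[3])/2
    print(n,c,np.linalg.norm(y),np.linalg.norm(x),'yaw x',np.degrees(np.arctan2(x[1],x[0])),'yaw from y',np.degrees(np.arctan2(-y[0],y[1])))
print('pin',w(581,139,.043))
h=w(171,84,.074);print('head top',h)
a=w(173,108,.060);b=w(150,268,.060);d=a-b;print('handle',a,b,np.degrees(np.arctan2(d[1],d[0])),np.linalg.norm(d))
E
```

```text
slide [ 0.5371 -0.2365  0.02  ] 0.41782796739674616 0.16149864886041798 yaw x -10.904456537784792 yaw from y -11.076944031513907
mat [0.5386 0.2441 0.004 ] 0.31889894905173594 0.23836780504198296 yaw x 8.956249876291839 yaw from y 9.260841274556356
pin [ 0.5357 -0.2344  0.043 ]
head top [0.5973 0.2203 0.074 ]
handle [0.5724 0.222  0.06  ] [0.3958 0.2458 0.06  ] -7.658896876358012 0.17820616670070144
```

```bash
for i in 1 2 3; do python3 -m handwheel '[[1,1,-1,0,0],[1,1,-1,0,0],[1,1,-1,0,0],[1,1,-1,0,0]]' 120; done
python3 -m handwheel '[[1,0.8,-0.9,0,0.2],[1,0.8,-0.9,0,0.4],[1,0.8,-0.9,0,0.64],[1,0.8,-0.9,0,0.64],[1,0.8,-0.9,0,0.64]]'
cat > go.py <<'E'
import sys
from h import *
# needed shift/turn in move units to target x y z yaw(tool x)
s=sense();R=np.array(s['tool_rot']);p=np.array(s['ee_pos']);a=list(map(float,sys.argv[1:]))
yaw=np.degrees(np.arctan2(R[1,0],R[0,0]))
print('t',round(s['clock'],2),'pos',p.round(4),'yaw',round(yaw,2),'gap',round(s['finger_gap'],3),'F',np.round(s['force'],1),'tilt',R[:2,2].round(4))
if a: print('rows',(R.T@(np.array(a[:3])-p)/.15).round(4),'turn',round((yaw-a[3])/45,4))
E
python3 go.py 0.5437 0.2272 0.18 -7.7
```

```text
clock: 0.6
ee_pos: [0.3135, -0.3849, 0.2307]
tool_rot: [[0.93, 0.367, -0.0], [0.367, -0.93, 0.001], [0.0, -0.001, -1.0]]
force: [0.3, -1.3, -0.0]
finger_gap: 1.0
gripper_force: 0.0
clock: 1.1
ee_pos: [0.3982, -0.1906, 0.2309]
tool_rot: [[0.93, 0.367, -0.0], [0.367, -0.93, 0.001], [0.0, -0.001, -1.0]]
force: [1.0, -0.1, -0.6]
finger_gap: 1.004
gripper_force: 0.0
clock: 1.6
ee_pos: [0.4831, 0.0039, 0.2308]
tool_rot: [[0.93, 0.368, -0.001], [0.368, -0.93, 0.001], [-0.0, -0.001, -1.0]]
force: [0.2, -1.1, 0.4]
finger_gap: 1.0
gripper_force: 0.0
clock: 2.22
ee_pos: [0.545, 0.1702, 0.2306]
tool_rot: [[0.992, -0.128, -0.001], [-0.128, -0.992, -0.001], [-0.001, 0.001, -1.0]]
force: [-0.4, -0.4, -0.0]
finger_gap: 1.0
gripper_force: 0.0
t 2.23 pos [0.545  0.1702 0.2306] yaw -7.36 gap 1.0 F [-0.4 -0.4 -0. ] tilt [-0.0013 -0.0007]
rows [-0.0569 -0.3763  0.3374] turn 0.0075
```

```bash
python3 -m handwheel '[[1,-0.06,-0.376,0.2,0.0075],[1,-0.06,-0.376,0.2,0.0075],[1,-0.06,-0.376,0.2,0.0075]]' >/dev/null
python3 - <<'E'
from h import *
import json
s=sense();im=read_camera('wrist');cv2.imwrite('pics/w1.png',im[:,:,::-1])
K,R,t=wristcam(s);np.savez('w1.npz',K=K,R=R,t=t);print(s['ee_pos'],s['clock'])
E
```

```text
[0.54371114 0.22619742 0.20133859] 2.6
```

View pics/w1.png

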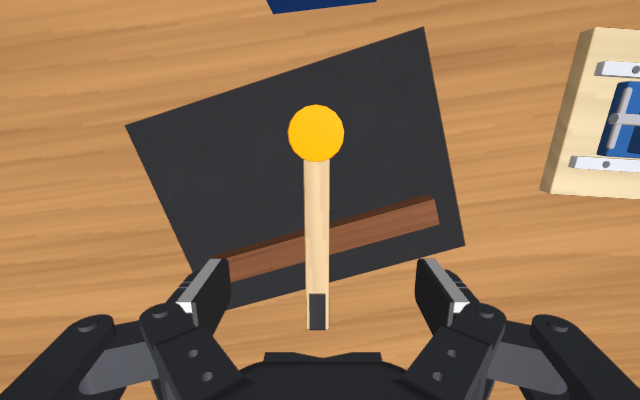

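The wrist view shows the head top centred at about (316,133). The handle axis runs from about (316,165) to (317.5,325), and the open fingers straddle it.

```bash
python3 - <<'E'
from h import *
d=np.load('w1.npz');K,R,t=d['K'],d['R'],d['t']
im=cv2.imread('pics/w1.png').astype(int);b,g,r=im[...,0],im[...,1],im[...,2]
m=((r>200)&(g>130)&(b<60)).astype(np.uint8);M=cv2.moments(m,True);c=(M['m10']/M['m00'],M['m01']/M['m00'])
h=ray(K,R,t,c,.074);print('head px',c,h)
# handle: light wood on dark rows
pts=[]
for v in list(range(170,215,3))+list(range(240,290,3)):
    row=np.where((r[v,295:340]>190)&(b[v,295:340]>90))[0]
    if len(row)>10: pts.append(ray(K,R,t,(295+(row.min()+row.max())/2,v),.060))
pts=np.array(pts);f=np.polyfit(pts[:,0],pts[:,1],1);print(len(pts),np.degrees(np.arctan(f[0])),'y at head',np.polyval(f,h[0]),np.std(pts[:,1]-np.polyval(f,pts[:,0])))
a=np.arctan(f[0]);x=h[0]-.054*np.cos(a);print('grip',x,np.polyval(f,x))
E
python3 go.py 0.5437 0.2272 0.025 -7.7
```

```text
head px (315.63460764587523, 132.78229376257545) [0.60112411 0.22351424 0.074     ]
32 -6.511949464882248 y at head 0.22495504630524765 0.0014232157386649504
grip 0.5474725064181765 0.23107920942657595
t 2.65 pos [0.5441 0.2261 0.202 ] yaw -7.85 gap 0.999 F [ 1.  -0.1 -0.7] tilt [ 0.001  -0.0003]
rows [-0.0052 -0.0074  1.1799] turn -0.0034
```

```bash
python3 go.py 0.5465 0.2288 0.0258 -7.1; python3 -m handwheel '[[1,0.015,-0.02,0.4,-0.015],[1,0.015,-0.02,0.7,-0.015],[1,0.015,-0.02,1,-0.015],[1,0.015,-0.02,1,-0.015]]'|tail -3; python3 go.py 0.5465 0.2288 0.0258 -7.1
```

```text
t 2.65 pos [0.5441 0.2261 0.202 ] yaw -7.85 gap 0.999 F [ 1.  -0.1 -0.7] tilt [ 0.001  -0.0003]
rows [ 0.0119 -0.0205  1.1746] turn -0.0168
force: [0.2, -0.4, -0.2]
finger_gap: 0.999
gripper_force: 0.0
t 3.15 pos [0.5439 0.2279 0.0481] yaw -7.2 gap 0.999 F [ 0.2 -0.4 -0.2] tilt [-0.0071 -0.0023]
rows [ 0.0177 -0.0084  0.1482] turn -0.0023
```

```bash
python3 -m handwheel '[[1,0.01,-0.005,0.147,0],[1,0.01,-0.005,0.147,0],[1,0.01,-0.005,0.147,0],[0,0.01,-0.005,0.147,0],[0,0.01,-0.005,0.147,0],[0,0.01,-0.005,0.147,0],[0,0.01,-0.005,0.147,0],[0,0.01,-0.005,0.147,0]]' 120; python3 go.py
```

```text
clock: 4.15
ee_pos: [0.5482, 0.2309, 0.0298]
tool_rot: [[0.992, -0.124, 0.0], [-0.124, -0.992, 0.0], [0.0, -0.0, -1.0]]
force: [-1.8, 0.2, 4.1]
finger_gap: 0.26
gripper_force: 118.6
t 4.15 pos [0.5482 0.2309 0.0298] yaw -7.1 gap 0.26 F [-1.8  0.2  4.1] tilt [0.0003 0.0003]
```

```bash
python3 -m handwheel '[[0,0,0,-0.1,0],[0,0,0,-0.3,0],[0,0,0,-0.6,0],[0,0,0,-0.8,0],[0,0,0,-0.8,0]]'|sed -n '2p;4p'
for i in 1 2 ; do python3 -m handwheel '[[0,0,0.25,0,0],[0,0,0.6,0,0],[0,0,0.9,0,0],[0,0,1,0,0]]' >/dev/null; done
python3 -m handwheel '[[0,-0.02,0.3,0,0.04],[0,-0.04,0.6,0,0.08],[0,-0.04,0.9,0,0.08],[0,-0.04,1,0,0.08],[0,-0.04,1,0,0.08]]' >/dev/null;  python3 go.py .484 -.2259 .1 -11
python3 - <<'E'
from h import *
s=sense();im=read_camera('wrist')[:,:,::-1];t=read_camera('side')[:,:,::-1]
c=cv2.resize(t[130:300,230:430],None,fx=2.35,fy=2.35,interpolation=cv2.INTER_CUBIC)[:400]
o=np.hstack([im[:,140:470],c])
cv2.imwrite('pics/w2.png',o);print(o.shape)
E
```

```text
ee_pos: [0.5496, 0.2311, 0.1523]
force: [0.8, -0.1, -4.7]
t 6.4 pos [ 0.4862 -0.2147  0.1483] yaw -10.75 gap 0.256 F [ 1.   1.  -4.3] tilt [-0.0011  0.0017]
rows [-3.000e-04  7.650e-02  3.222e-01] turn 0.0057
(400, 800, 3)
```

View pics/w2.png

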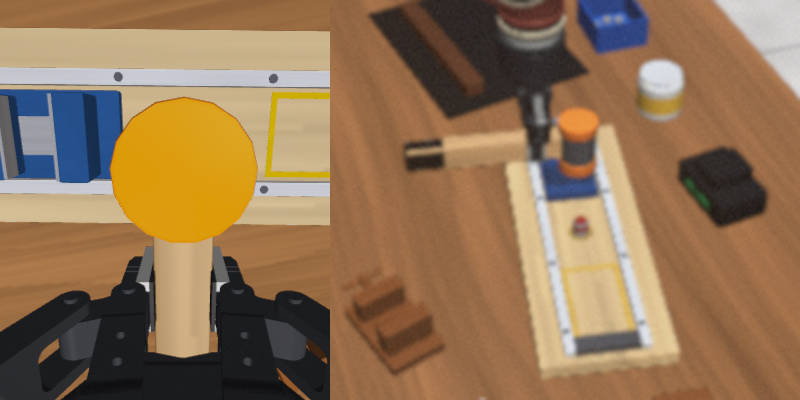

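The wrist crop shows the mallet held level with its head top at about crop (184,170). The guides' inner edges are at rows of about 85 and 181, parallel to the image. The red pin is visible in the side view.

```bash
python3 - <<'E'
from h import *
s=sense();K,R,t=wristcam(s)
ax=np.array([np.cos(np.radians(-11)),np.sin(np.radians(-11))]);ay=np.array([-ax[1],ax[0]]);o=np.array([.536,-.236])
im=cv2.imread('pics/w2.png').astype(int)
for n,u,v,z in[('upper guide inner L',20,88,.03),('upper R',300,88,.03),('lower inner L',20,180,.03),('lower R',300,182,.03),('yellow outer corner',271,93,.02),('yellow low',265,177,.02),('vice base front',121,130,.034)]:
    p=ray(K,R,t,(140+u,v),z)[:2]-o;print(n,(p@ax).round(4),(p@ay).round(4))
print('col @u=200:',[ (v,im[v,230].tolist()) for v in range(80,94,1)][:14])
E
```

```text
upper guide inner L 0.0381 0.1403
upper R 0.0395 -0.0795
lower inner L -0.0354 0.1505
lower R -0.0356 -0.0879
yellow outer corner 0.0363 -0.0597
yellow low -0.0334 -0.0604
vice base front 0.0067 0.0618
col @u=200: [(80, [205, 197, 196]), (81, [205, 197, 195]), (82, [205, 196, 194]), (83, [203, 194, 192]), (84, [203, 195, 193]), (85, [196, 191, 192]), (86, [113, 112, 112]), (87, [120, 149, 168]), (88, [137, 175, 197]), (89, [139, 177, 200]), (90, [138, 178, 200]), (91, [139, 178, 201]), (92, [139, 179, 202]), (93, [139, 179, 201])]
```

```bash
python3 -m handwheel '[[0,0,0.07,0,0],[0,0,0.075,0.1,0],[0,0,0.075,0.3,0],[0,0,0.075,0.45,0],[0,0,0.075,0.45,0]]' >/dev/null; python3 go.py .4856 -.2262 .045 -11
python3 -m handwheel '[[0,0,0,0.02,0],[0,0,0,0.04,0],[0,0,0,0.05,0],[0,0,0,0.05,0]]'>/dev/null; python3 go.py .4856 -.2262 .045 -11
```

```text
t 7.12 pos [ 0.4822 -0.2245  0.0783] yaw -10.69 gap 0.261 F [-0.2 -0.3 -5. ] tilt [-0.0055  0.0038]
rows [0.026  0.0075 0.2221] turn 0.0069
t 7.62 pos [ 0.4845 -0.2263  0.0746] yaw -10.7 gap 0.26 F [ 0.3 -0.4 -4.4] tilt [ 0.0004 -0.0003]
rows [ 0.0072 -0.002   0.1971] turn 0.0066
```

```bash
for i in 1 2 3; do python3 -m handwheel '[[0,0,0,0.01,0],[0,0,0,0.02,0],[0,0,0,0.02,0]]'>/dev/null; python3 go.py; done
```

```text
t 8.0 pos [ 0.4842 -0.2261  0.0711] yaw -10.7 gap 0.259 F [-1.2  0.4 -4.2] tilt [-0.0003  0.0002]
t 8.38 pos [ 0.4842 -0.2261  0.068 ] yaw -10.7 gap 0.263 F [ 0.1  0.1 -5. ] tilt [-0.0004  0.0002]
t 8.75 pos [ 0.4848 -0.2264  0.0658] yaw -10.71 gap 0.258 F [ 0.1 -0.   0.3] tilt [ 0.0011 -0.0006]
```

Contact at a TCP height of about 0.066. I'll press on in small steps, watching the force.

```bash
for i in 1 2 3; do python3 -m handwheel '[[0,0,0,0.01,0],[0,0,0,0.02,0],[0,0,0,0.02,0]]'>/dev/null; python3 go.py; done
```

```text
t 9.12 pos [ 0.4847 -0.2264  0.0627] yaw -10.71 gap 0.257 F [-2.7  0.6  6.5] tilt [ 0.0009 -0.0006]
t 9.5 pos [ 0.4842 -0.2261  0.0589] yaw -10.71 gap 0.263 F [ 3.  -1.6 -2. ] tilt [-0.      0.0002]
t 9.88 pos [ 0.4842 -0.226   0.0559] yaw -10.7 gap 0.263 F [ 1.6 -0.4 -1.8] tilt [-0.0001  0.0003]
```

```bash
for i in 1 2 3; do python3 -m handwheel '[[0,0,0,0.01,0],[0,0,0,0.016,0],[0,0,0,0.016,0]]'>/dev/null; python3 go.py; done
python3 - <<'E'
from h import *
im=read_camera('wrist')[:,:,::-1];t=read_camera('side')[:,:,::-1]
c=cv2.resize(t[160:260,270:400],None,fx=4,fy=4,interpolation=cv2.INTER_CUBIC)[:400,:470]
cv2.imwrite('pics/w3.png',np.hstack([im[:,150:480],c]))
E
```

```text
t 10.25 pos [ 0.4842 -0.226   0.0535] yaw -10.7 gap 0.258 F [-3.7  1.5 -0.9] tilt [-0.0004  0.0003]
t 10.62 pos [ 0.4842 -0.2261  0.0512] yaw -10.71 gap 0.26 F [-3.1  0.6  6.2] tilt [-0.0003  0.0003]
t 11.0 pos [ 0.4843 -0.2261  0.0488] yaw -10.7 gap 0.261 F [ 3.6 -1.9 -2. ] tilt [0.     0.0001]
```

View pics/w3.png

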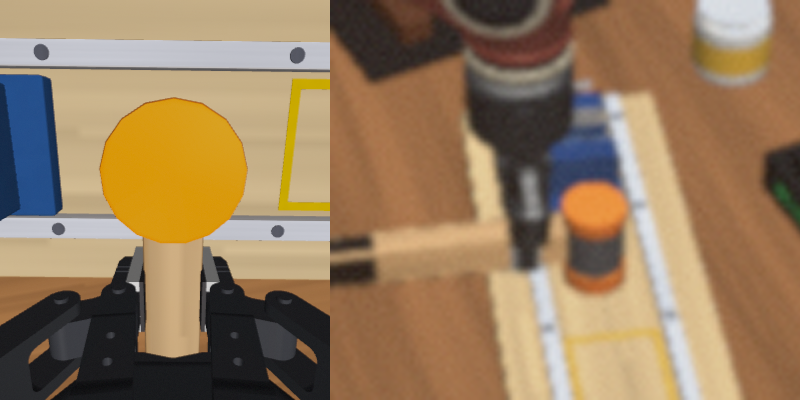

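The head sits at the same place in the wrist view, at crop (173,170), so the handle hasn't turned. I'll finish with steps of about 1 mm.

```bash
for i in 1 2 3; do python3 -m handwheel '[[0,0,0,0.004,0],[0,0,0,0.007,0],[0,0,0,0.007,0]]'>/dev/null; python3 go.py; done
```

```text
t 11.47 pos [ 0.4842 -0.2261  0.0478] yaw -10.7 gap 0.263 F [-3.   2.1 -1.2] tilt [-0.0004  0.0003]
t 11.85 pos [ 0.4842 -0.2261  0.0469] yaw -10.71 gap 0.263 F [-4.   1.6  4. ] tilt [-0.0003  0.0001]
t 12.22 pos [ 0.4843 -0.2262  0.0458] yaw -10.71 gap 0.26 F [-0.9 -1.   4.9] tilt [-0.0001  0.0001]
```

```bash
for i in 1 2 3; do python3 -m handwheel '[[0,0,0,0.002,0],[0,0,0,0.004,0],[0,0,0,0.004,0]]'>/dev/null; python3 go.py; done
```

```text
t 12.6 pos [ 0.4847 -0.2264  0.0457] yaw -10.7 gap 0.257 F [1.9 0.1 1.9] tilt [ 0.0009 -0.0005]
t 12.97 pos [ 0.4852 -0.2268  0.0456] yaw -10.71 gap 0.26 F [ 0.7 -2.   6.6] tilt [ 0.002  -0.0013]
t 13.35 pos [ 0.4857 -0.2272  0.0455] yaw -10.71 gap 0.261 F [-2.4  1.5  7.2] tilt [ 0.0033 -0.0022]
```

```bash
for i in 1 2 ; do python3 -m handwheel '[[0,0,0,0.003,0],[0,0,0,0.006,0],[0,0,0,0.006,0]]'>/dev/null; python3 go.py; done
```

```text
t 13.72 pos [ 0.4856 -0.227   0.0446] yaw -10.69 gap 0.259 F [ 3.7 -2.6 -5.5] tilt [ 0.0028 -0.0019]
t 14.1 pos [ 0.4828 -0.2252  0.0405] yaw -10.7 gap 0.265 F [ 0.4  0.2 -5.1] tilt [-0.0034  0.0019]
```

```bash
python3 -m handwheel '[[0,0,0,0,0],[0,0,0,0,0]]'>/dev/null; python3 go.py
python3 - <<'E'
from h import *
im=read_camera('wrist')[:,:,::-1];t=read_camera('side')[:,:,::-1]
c=cv2.resize(t[180:246,290:368],None,fx=6,fy=6,interpolation=cv2.INTER_CUBIC)[:400,:470]
d=np.full((400,470,3),0,np.uint8);d[:c.shape[0],:c.shape[1]]=c
cv2.imwrite('pics/w4.png',np.hstack([im[:,150:480],d]))
# predicted lower-face bottom edge pixel in side view for lower face at z=.020 and .025
p=camera_params('side');cam=(p['mtx'],p['R'],p['t'])
for z in(.02,.025,.09,.095): print(z,[((proj(cam,[.5372+.024*np.cos(a),-.2363+.024*np.sin(a),z])-[290,180])*6+[330,0]).round() for a in np.radians([-108])])
E
```

```text
t 14.35 pos [ 0.4832 -0.2255  0.0409] yaw -10.7 gap 0.264 F [ 0.6 -0.8 -4.2] tilt [-0.0024  0.0015]
0.02 [array([606., 328.])]
0.025 [array([606., 320.])]
0.09 [array([607., 222.])]
0.095 [array([607., 214.])]
```

View pics/w4.png

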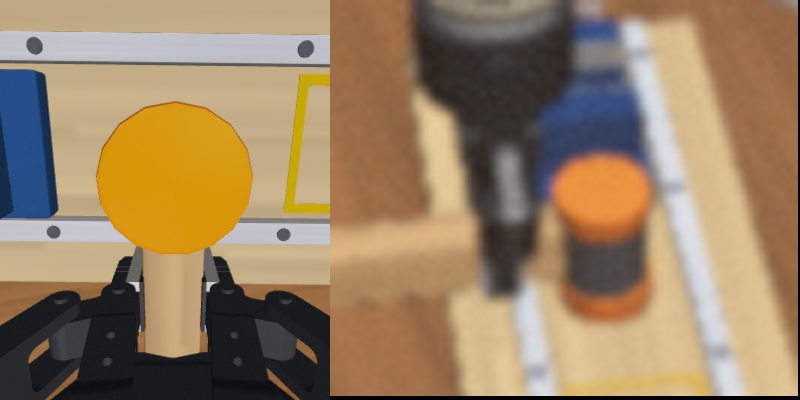

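The head now looks larger (about 155 px against 147) and has moved from row 170 to 178, so the handle turned slightly in the grip when the face met the base. I'll lift, look at the pin on the way back to the mat, and regrip there if it needs more.

```bash
python3 -m handwheel '[[0,0,0,-0.2,0],[0,0,0,-0.4,0],[0,0,0,-0.6,0],[0,0,-0.2,-0.6,0],[0,0,-0.4,-0.6,0],[0,0,-0.4,-0.6,0]]'>/dev/null; python3 go.py
python3 - <<'E'
from h import *
s=sense();im=read_camera('wrist')[:,:,::-1];t=read_camera('side')[:,:,::-1]
K,R,tt=wristcam(s);a=proj((K,R,tt),[.5372,-.2363,.02]);print(a)
a=a.round().astype(int);x0=min(max(a[0]-33,0),574);y0=max(a[1]-33,0)
A=cv2.resize(im[y0:y0+66,x0:x0+66],(400,400),interpolation=cv2.INTER_CUBIC)
p=camera_params('side');b=proj((p['mtx'],p['R'],p['t']),[.5372,-.2363,.02]).round().astype(int)
B=cv2.resize(t[b[1]-20:b[1]+20,b[0]-20:b[0]+20],(400,400),interpolation=cv2.INTER_CUBIC)
cv2.imwrite('pics/w5.png',np.hstack([A,B]))
E
```

```text
t 15.2 pos [ 0.4953 -0.1656  0.1319] yaw -10.56 gap 0.265 F [-0.1  0.5 -4.4] tilt [-0.0007  0.0006]
[399.34385616 137.72997792]
```

View pics/w5.png

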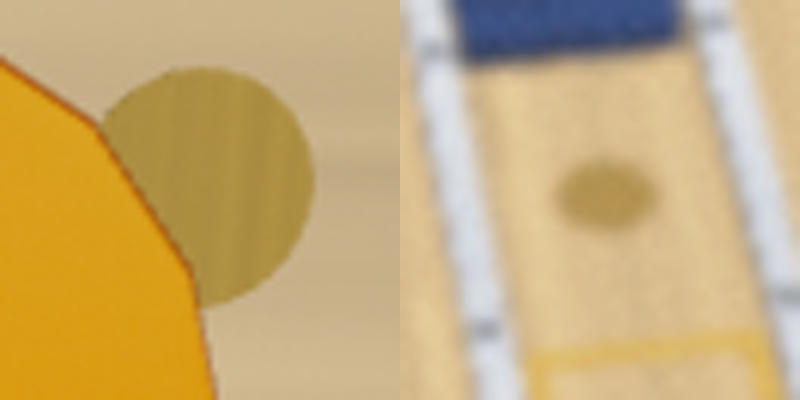

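The wrist view shows only the plain hole disc at about crop (207,187), with no red and no side wall. The side view agrees at about crop (607,195), so the pin is flush. Next, the mallet goes back to its rest.

```bash
python3 go.py .548 .231 .14 -7.1
for i in 1 2 ; do python3 -m handwheel '[[0,0,-0.25,0,0],[0,0,-0.6,0,0],[0,0,-0.9,0,0],[0,0,-1,0,0]]' >/dev/null; done; python3 go.py .548 .231 .14 -7.1
```

```text
t 15.3 pos [ 0.4953 -0.1672  0.1321] yaw -10.66 gap 0.263 F [ 1.1 -0.8 -4.3] tilt [-0.0004 -0.0004]
rows [-0.1459 -2.6739 -0.0541] turn -0.0792
t 16.3 pos [0.5517 0.1285 0.1322] yaw -10.63 gap 0.259 F [ 1.2 -0.2 -3.9] tilt [ 0.     -0.0003]
rows [-0.1502 -0.6669 -0.0521] turn -0.0785
```

```bash
python3 -m handwheel '[[0,-0.05,-0.2,0,-0.04],[0,-0.15,-0.5,0,-0.078],[0,-0.15,-0.667,0,-0.078],[0,-0.15,-0.667,0.2,-0.078],[0,-0.15,-0.667,0.45,-0.078],[0,-0.15,-0.667,0.6,-0.078],[0,-0.15,-0.667,0.6,-0.078]]' >/dev/null;python3 go.py .548 .231 .031 -7.1
```

```text
t 17.18 pos [0.546  0.2281 0.0395] yaw -7.28 gap 0.257 F [-0.2  0.  -5.1] tilt [-0.0056 -0.0021]
rows [ 0.0114 -0.0211  0.0565] turn -0.0041
```

```bash
for i in 1 2 3; do python3 -m handwheel '[[0,0,0,0.01,0],[0,0,0,0.017,0],[0,0,0,0.017,0]]' >/dev/null;python3 go.py; done
```

```text
t 17.55 pos [0.5484 0.2301 0.0409] yaw -7.2 gap 0.256 F [ 0.3  0.  -4.8] tilt [0.0018 0.0004]
t 17.93 pos [0.5475 0.2301 0.037 ] yaw -7.19 gap 0.258 F [-0.4  0.1 -3.8] tilt [-0.0004 -0.0001]
t 18.3 pos [0.5475 0.23   0.0345] yaw -7.19 gap 0.261 F [ 0.2 -0.2 -2.6] tilt [-0.0003 -0.0001]
```

```bash
python3 -m handwheel '[[0,0,0,0.01,0],[0,0,0,0.02,0],[0,0,0,0.025,0],[0,0,0,0.025,0]]' 20 >/dev/null;python3 go.py
python3 -m handwheel '[[0.3,0,0,0,0],[0.35,0,0,0,0],[0.5,0,0,0,0],[1,0,0,0,0],[1,0,0,0,0],[1,0,0,0,0],[1,0,0,-0.2,0],[1,0,0,-0.5,0],[1,0,0,-0.9,0],[1,0,0,-1,0]]' >/dev/null
python3 go.py 
python3 - <<'E'
from h import *
s=sense();im=read_camera('wrist')[:,:,::-1];t=read_camera('side')[:,:,::-1]
c=cv2.resize(t[100:190,230:350],None,fx=4,fy=4,interpolation=cv2.INTER_CUBIC)[:,:470]
d=np.zeros((400,470,3),np.uint8);d[:c.shape[0],:c.shape[1]]=c
cv2.imwrite('pics/w6.png',np.hstack([im[:,150:480],d]))
E
```

```text
t 18.8 pos [0.5476 0.23   0.0308] yaw -7.19 gap 0.258 F [ 0.1  0.2 -4.6] tilt [-0.0002 -0.    ]
t 20.05 pos [0.5503 0.2308 0.1868] yaw -7.19 gap 1.004 F [ 0.1  0.2 -0.6] tilt [0.0088 0.0025]
```

View pics/w6.png

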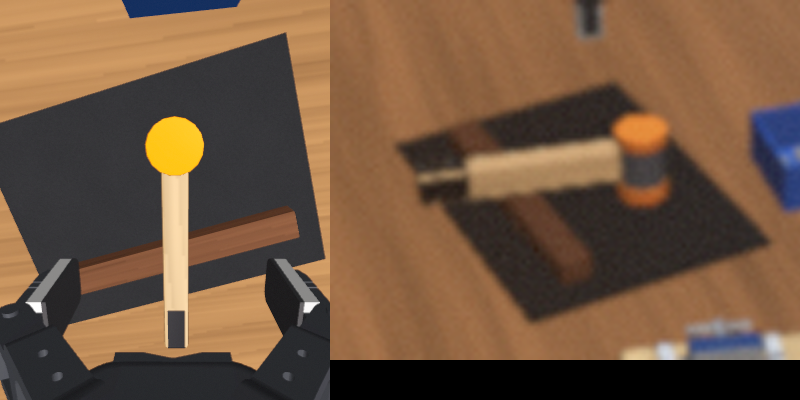

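The mallet is back on the mat with its head and handle level on the bar (wrist crop head at (175,146)). Next I go to the vice.

```bash
for i in 1 2 ; do python3 -m handwheel '[[0.53,0,0.35,0,0],[0.53,0,0.7,0,0],[0.53,0,1,0,0]]' >/dev/null; done; python3 -m handwheel '[[0.53,0,0.3,0,0.04],[0.53,0,0.5,0,0.085],[0.53,0,0.5,0,0.085],[0.53,0,0.5,0,0.085]]'  >/dev/null
python3 go.py .5548 -.148 .18 -11
python3 - <<'E'
from h import *
s=sense();im=read_camera('wrist');cv2.imwrite('pics/w7.png',im[:,:,::-1])
K,R,t=wristcam(s)
print('pred jaw top c',proj((K,R,t),[.5548,-.148,.07]),'vice base front',proj((K,R,t),[.5376+.0618*.191,-.2363+.0618*.98,.034]))
r,g,b=[im[...,i].astype(int) for i in range(3)]
m=((b>r+35)&(b>80)).astype(np.uint8)
n,l,st,c=cv2.connectedComponentsWithStats(m)
for i in range(1,n):
    if st[i,4]>150: print(st[i],c[i].round())
v=int(proj((K,R,t),[.5548,-.148,.07])[1])
for vv in(v,v-15): print(vv,' '.join(f'{u}:{r[vv,u]},{g[vv,u]},{b[vv,u]}' for u in range(210,420,4)))
E
```

```text
t 21.4 pos [ 0.4999 -0.1411  0.179 ] yaw -11.0 gap 0.531 F [ 0.1  0.2 -0.4] tilt [-0.0029  0.0018]
rows [ 0.3683 -0.0248 -0.0081] turn 0.0
pred jaw top c [317.2898387  136.20435784] vice base front [349.41390837 133.54102131]
[ 219   92  132   83 7202] [289. 127.]
[260 150  43  22 876] [282. 160.]
136 210:169,170,179 214:170,170,179 218:170,170,179 222:170,170,179 226:169,170,179 230:44,89,148 234:43,91,157 238:44,92,156 242:44,91,156 246:43,89,154 250:42,90,154 254:167,168,177 258:108,105,105 262:165,166,176 266:166,167,176 270:165,167,175 274:166,167,175 278:165,166,175 282:165,167,175 286:166,167,175 290:165,166,175 294:165,167,175 298:166,167,175 302:167,168,176 306:43,86,147 310:42,89,152 314:42,89,152 318:43,89,152 322:41,87,151 326:41,86,150 330:42,87,149 334:42,89,153 338:44,91,153 342:43,89,153 346:42,89,152 350:187,169,137 354:216,192,152 358:215,193,152 362:215,193,152 366:214,192,152 370:215,193,152 374:215,192,151 378:215,192,151 382:214,191,151 386:214,192,152 390:214,191,152 394:214,192,152 398:184,153,72 402:185,155,74 406:188,157,75 410:186,155,75 414:186,154,74 418:188,157,76
121 210:212,189,148 214:211,189,149 218:211,188,149 222:41,88,152 226:43,89,151 230:44,91,155 234:44,91,155 238:42,91,155 242:43,91,155 246:44,90,154 250:45,91,154 254:167,167,176 258:108,105,106 262:171,172,181 266:172,172,181 270:171,172,181 274:172,172,181 278:171,172,181 282:170,171,181 286:170,171,181 290:171,171,180 294:171,172,180 298:170,171,180 302:167,167,177 306:41,85,146 310:43,88,151 314:43,88,150 318:42,87,150 322:42,87,150 326:41,87,149 330:43,88,149 334:43,89,154 338:44,90,155 342:43,90,154 346:43,90,154 350:138,135,144 354:209,187,147 358:210,187,147 362:212,191,150 366:216,193,152 370:216,193,153 374:215,193,153 378:216,193,153 382:215,193,153 386:215,193,152 390:214,192,152 394:214,192,152 398:214,192,152 402:185,154,73 406:187,156,74 410:186,154,74 414:187,157,75 418:190,159,75
```

Vice position matches the prediction: front edge at column 349, jaw top between columns 304 and 332. I'm going down around the fixed jaw.

```bash
python3 -m handwheel '[[0.53,0.3,-0.02,0,0],[0.53,0.368,-0.025,0,0],[0.53,0.368,-0.025,0.2,0],[0.53,0.368,-0.025,0.4,0],[0.53,0.368,-0.025,0.6,0],[0.53,0.368,-0.025,0.7,0],[0.53,0.368,-0.025,0.75,0],[0.53,0.368,-0.025,0.75,0]]' 40 >/dev/null; python3 go.py .5548 -.148 .043 -11
```

```text
t 22.45 pos [ 0.5558 -0.1487  0.0687] yaw -11.0 gap 0.529 F [-0.3  0.4  0.6] tilt [ 0.0002 -0.0001]
rows [-0.0075 -0.0036  0.1715] turn 0.0
```

```bash
python3 -m handwheel '[[0.53,0,0,0.08,0],[0.53,0,0,0.16,0],[0.53,0,0,0.17,0],[0.53,0,0,0.17,0]]' 40 >/dev/null; python3 go.py;  python3 -m handwheel '[[0,0,0,0,0],[0,0,0,0,0],[0,0,0,0,0],[0,0,0,0,0]]' 40|tail -3;python3 go.py
```

```text
t 22.95 pos [ 0.5555 -0.1488  0.0426] yaw -11.02 gap 0.534 F [ 0.5 -0.1  0.2] tilt [-0.0005  0.0002]
force: [1.1, 1.7, 4.0]
finger_gap: 0.248
gripper_force: 41.0
t 23.45 pos [ 0.5561 -0.1487  0.0435] yaw -11.02 gap 0.248 F [1.1 1.7 4. ] tilt [0.0011 0.0002]
```

```bash
python3 -m handwheel '[[0,0,0.05,0,0],[0,0,0.15,0,0],[0,0,0.27,0,0],[0,0,0.39,0,0],[0,0,0.5,0,0],[0,0,0.6,0,0],[0,0,0.7,0,0],[0,0,0.7,0,0]]' >/dev/null;python3 go.py;  python3 -m handwheel '[[0,0,0.05,0,0],[0,0,0.15,0,0],[0,0,0.27,0,0],[0,0,0.39,0,0],[0,0,0.5,0,0],[0,0,0.6,0,0],[0,0,0.7,0,0],[0,0,0.75,0,0],[0,0,0.75,0,0]]' >/dev/null;python3 go.py
```

```text
t 24.45 pos [ 0.5358 -0.253   0.0435] yaw -11.05 gap 0.25 F [-0.5 -1.8  4.4] tilt [ 0.0007 -0.0014]
t 25.57 pos [ 0.5146 -0.3619  0.0435] yaw -11.01 gap 0.25 F [0.4 2.9 5.1] tilt [0.0008 0.0007]
```

Passed over the pin. 1.45 of 1.61 units are done, and the rest goes slowly until it butts.

```bash
for i in 1 2 3; do python3 -m handwheel '[[0,0,0.03,0,0],[0,0,0.06,0,0],[0,0,0.06,0,0]]' >/dev/null;python3 go.py; done
```

```text
t 25.95 pos [ 0.5131 -0.3698  0.0435] yaw -10.99 gap 0.25 F [1.1 6.6 6.2] tilt [0.0009 0.002 ]
t 26.32 pos [ 0.5114 -0.3787  0.0435] yaw -10.98 gap 0.251 F [1.2 5.7 6.1] tilt [0.0009 0.002 ]
t 26.7 pos [ 0.5105 -0.3839  0.0437] yaw -11.03 gap 0.247 F [ 2.5 18.4 12.3] tilt [0.0015 0.0097]
```

```bash
python3 -m handwheel '[[0,0,-0.01,0,0],[0,0,-0.015,0,0],[0,0,-0.015,0,0]]' >/dev/null;python3 go.py; python3 -m handwheel '[[0.3,0,-0.015,0,0],[0.4,0,-0.015,0,0],[0.5,0,-0.015,0,0],[0.5,0,-0.015,0,0],[0.5,0,-0.015,-0.1,0],[0.5,0,-0.015,-0.4,0],[0.5,0,-0.015,-0.8,0],[0.5,0,-0.015,-1,0],[0.5,0,-0.015,-1,0]]' >/dev/null; python3 -m handwheel '[[0.5,-0.5,0,0,0],[0.5,-0.7,0,-0.1,0],[0.5,-0.7,0,-0.1,0],[0.5,-0.7,0,-0.1,0]]' >/dev/null; python3 go.py
python3 - <<'E'
from h import *
s=sense();im=read_camera('wrist');cv2.imwrite('pics/w8.png',im[:,:,::-1]);K,R,t=wristcam(s)
for y,z in((-.18,.034),(-.18,.032),(-.163,.07)): 
  p=[.5376+y*.1908,-.2363+y*.9816,z];print(y,z,proj((K,R,t),p))
top=read_camera('top')[:,:,::-1]
c=cv2.resize(top[140:250,290:450],None,fx=2.5,fy=2.5,interpolation=cv2.INTER_CUBIC)
d=np.zeros((400,400,3),np.uint8);d[:c.shape[0]]=c[:400]
cv2.imwrite('pics/w9.png',np.hstack([im[:,:,::-1][:,120:520],d]))
E
```

```text
t 27.07 pos [ 0.5106 -0.3838  0.0436] yaw -11.01 gap 0.249 F [ 2.3 11.4  8. ] tilt [0.0013 0.0046]
t 28.7 pos [ 0.4066 -0.3642  0.2071] yaw -11.03 gap 0.501 F [ 0.1 -0.4 -0.8] tilt [-0.0003  0.0008]
-0.18 0.034 [353.29328657  78.94092756]
-0.18 0.032 [353.09393662  79.17610287]
-0.163 0.07 [336.92657726  74.12322259]
```

View pics/w9.png

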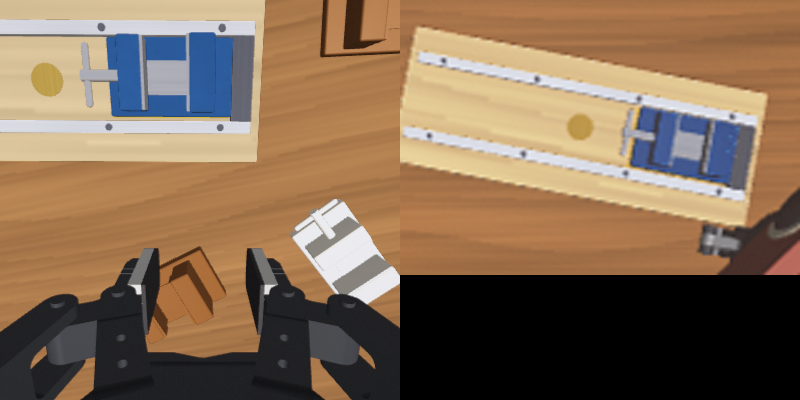

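The vice's front edge meets the steel stop at about crop column 232 with no gap. The hole at crop (47,79) is flush with no red showing, and nothing is being touched.

```bash
python3 -c "
from workcell import *
print(close_job())"
```

```text
the job is handed in; nothing more can be done
None
```

I handed the job in at about 29 s: the last pictures show the pin flush, the mallet back on its mat and the vice butted against the end stop, but the judge returned no verdict.

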